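Slide the label holder into the sterilising container's label frame and hold it home

ROBOT

A 6-joint arm with a two-finger parallel gripper is mounted at the origin on a cart in front of the work surface, level with it; the furniture and walls round the work are solid. World frame = base frame: x ahead of the robot, y to its left, z up, the work surface at z = 0. Lengths are in m, angles in rad, forces in N, time in s.
With the tool pointing down it reaches from about 0.35 to 0.975 m from the base axis. Payload 4.9 kg.
Tool frame: the origin (TCP) lies midway between the tips of the shut fingers; the grasp point (between the pads) lies 19 mm behind it (manip.pinch_z is the x of the grasp point in the tool frame, in m); x points along the fingers, y is the direction in which the jaws open and shut, and the axes are right-handed (so a half turn about x gives the same grasp; the last joint's range is limited). The gripper opens to 85 mm and grips with 20 to 120 N. Pads are 22 mm wide; open, the fingers measure 114 mm over their backs; the gripper's body (76 mm by 85 mm) begins 54 mm behind the grasp point. The pads swing forward as they close: fully open they stand 13 mm farther back than shut.
Start: joints at [-1.232, 0.053, 1.613, -0, 1.476, -0.119], TCP at [0.276, -0.561, 0.231] pointing down, gripper open.
Joint ranges: [-3.01, 3.01], [-1.01, 2.22], [0.06, 2.58], [-1.02, 4.17], [0.09, 2.62], [-3.14, 3.14]. Speed limits (rad/s): [2.57, 2.57, 3.14, 3.14, 3.14, 3.14].

INTERFACE

Orientations are given as a unit quaternion [w, x, y, z].
In Python, from plant import sensors, cams, workorder, manip gives the robot as it stands.
- The arm moves only by the tool drive_tool, never from a script. Its argument "series" is a list of rows, each an object of numbers: "x", "y", "z": the shift along the tool's x, y, z in units of 25 mm (1.0 is 25 mm); "ax", "ay", "az": the turn, a rotation vector about the tool's x, y, z in units of 5 degrees (1.0 is 5 degrees). A call has 1 to 5 rows; each row is the pose to reach, as a shift and turn from the pose commanded when the call began, along the tool's axes at that moment; what a row does not reach only later rows make up. A row lasts 1/12 s, in which the tool goes at most 41.7 mm and 7.16 degrees, less where a joint would pass 70% of its speed; a pose out of reach is approached as far as the arm can. A call with a gripper value outside its range is refused whole. "hand" is the opening, from 0 (shut) to 1 (fully open), set as the call begins (left out, the last holds). The fingers move at their own pace and stop on an object; the grip force is fixed at half the most. Time passes only in rows, so rows that repeat a pose let the fingers close. It gives the time, the measured TCP pose, the force and the opening at its end, in the units of the state.
- sensors.state(): the state, without advancing time (a new reading comes with each control period).
- cams.grab_frame(name): name is "scene" or "top" or "wrist"; returns a dict with "img" (384x512x3 uint8, blue, green, red), "camera_matrix" (3x3 intrinsics, pixels), "cam_to_world" (4x4, takes a point from camera to world coordinates). Camera axes: x right, y down, z forward; pixel columns grow to the right and rows downward; lengths in m; the calibration is good to about 2 mm. A picture is of the moment at which its call begins. There is no depth.
- workorder.job_done(): hands the job in, once; it reports no verdict.
The state is a dict: "time": time; "joint_pos": joint angles; "joint_vel": joint speeds; "joint_efforts": joint torques, N m; "tool_pos": TCP position; "tool_rot": TCP orientation; "contact_force": force on the tool from outside, world axes, zero at the start; "ft_torque": the same for the moment, N m; "gripper_width": opening from 0.0 (shut) to 1.0 (fully open).
Only numpy, scipy, OpenCV 4.12 (cv2) and the standard library are available. Lean on these libraries where they do the work, as an engineer would, in place of code of your own. Each camera call takes 0.05 s, during which the arm holds its last target.

TASK

Pick up the label holder that stands on the worktop (the white card with a dark finger grip) and slide it, thin end first, into the open flared end of the label frame on the front of the sterilising container, along behind the frame's two lips, pushing firmly but without ramming until it has pressed the orange spring catch fully in and stops dead. Finish while still gripping it and holding it pressed home against the spring, so that the seal can be fitted; do not let go. Leave the tape roll, the pouch and the handpiece undisturbed.

Things in the scene. Friction and masses are not known exactly. Their poses are not given: they have to be found in the camera images.
- container: Closed aluminium sterilising container with grey-blue lid, 168 x 248 x 67 mm (x, y, z), heavy, stays put. Origin: centre of its underside. x points from its front to its back, y to its left seen from the front. Front face: plane x = -80 mm; the lid rim, above z = 54, stands 4 mm proud of it. On that face sits the dark steel label frame, a channel along y of two folded strips.
- frame_mouth (a point): Open end of the frame's straight channel, centre of the cross-section (container x -83.3, y +10, z 30.5 mm); axes as container. Channel: 39 mm high inside, 6.5 mm deep from the container's face (its back) to the lips, which are 2.5 mm thick and cover the lowest and highest 6 mm. The strips flare out by 5 mm (up, down, front) as far as y = +12 mm from here. The holder goes in towards -y.
- frame_end (a point): Closed end of the channel, centre of the cross-section, on the face of the fixed end wall; 62 mm towards -y from the mouth. Axes as the container's.
- grip_center (a point): Centre of the dark teal finger grip, 12 (y) x 34 (x) x 36 mm (z), at one end of the label holder: a grey plate, white card in front, 4 mm thick, 112 long, 36 high, 50 g, standing on its lower edge. Axes: the grip reaches forward to -x, the nose lies to -y, z up; plate mid-plane at x = +19, nose tip at y = -106, lower edge at z = -18 mm. In the frame its axes agree with the container's.
- nose (a point): Tip of the label holder's thin end (the nose; its last 8 mm are slimmer, 2.6 x 31 mm), centred in its thickness and height. Axes as at the finger grip.
- catch (a joint): Spring catch in the closed end of the frame: an orange plunger that stands 8 mm out of the end wall when free (0). Value: how far it is pushed in, in m. Home is 0.008: its face is then flush with the end wall and the holder's nose meets the wall and stops. The spring pushes back with about 3 N at the first touch and 6 N at home; there the force rises steeply.
- tape_roll: Bystander: beige roll of tape, 65 mm across, 19 mm high, lying flat. Origin: centre of its underside.
- pouch: Bystander: sealed light-blue sterile pouch, 200 x 75 x 11 mm, lying flat. Origin: centre of its underside.
- handpiece: Bystander: silver dental handpiece with a red ring, 17 x 132 x 20 mm, lying. Origin: centre of its underside.
Things that resemble listed ones, but are neither listed nor needed, are in the scene too. Leave any red look-alike of the part that bears grip_center alone.

How it is judged:
On the way, in this order (a step that is already met when the one before it is completed fails the run):
1. the holder's nose is inside the frame, behind both lips, with the catch still free (y of nose in the frame of frame_mouth between -0.05 and -0.008 m and x of nose in the frame of frame_mouth between -0.004 and 0.004 m and z of nose in the frame of frame_mouth between -0.005 and 0.005 m and value of joint catch below 0.002 m), for 0.05 s.
2. the holder has pressed the catch fully in (value of joint catch above 0.006 m), for 0.2 s.
At the end, for the whole second after the job is handed in: The holder is behind both lips (nose within 4-5 mm of the channel's centre line, aligned within 0.12 rad), the catch is pushed in more than 6 of 8 mm (nose within 3 mm of the end wall, over 3 N on the catch), the fingers still hold it (over 3 N) and it is at rest (value of joint catch above 0.006 m and contact force between label_holder and catch above 3 N and contact force between the fingers and label_holder above 3 N and y of nose in the frame of frame_mouth below -0.059 m and x of nose in the frame of frame_mouth between -0.004 and 0.004 m and z of nose in the frame of frame_mouth between -0.005 and 0.005 m and angle between the y axis of nose and the y axis of frame_mouth, either way round below 0.12 rad and linear speed of label_holder below 0.02 m/s); the arm keeps its last pose, push and grip.
It fails at once if the holder is rammed into the container (more than 60 N) (contact force between label_holder and container above 60 N).
It fails at once if the tape roll is disturbed (moved more than 20 mm) (distance of tape_roll from where it was at the start of the episode above 0.02 m).
It fails at once if the pouch is disturbed (moved more than 20 mm) (distance of pouch from where it was at the start of the episode above 0.02 m).
It fails at once if the handpiece is disturbed (moved more than 20 mm) (distance of handpiece from where it was at the start of the episode above 0.02 m).
It also fails if it takes over 45 s, if anything falls off the work surface, if the arm or the gripper's body presses on something with over 40 N, if the wrist force passes 120 N, or if a joint passes its speed limit or range.

## Working session

There is one attempt and no reset: what is moved stays moved. The work goes in short steps, Python scripts to look and compute and a tool call to move; the robot and the scene stay as the last step left them, time stands still between calls to the robot, and variables do not carry over. Pictures are saved under pics/ and viewed, and the job is handed in when it is done.

Besides the shell and the picture viewer there is one more tool, called after ">>>" as name([rows], argument=value, ...), one row to a line, values as JSON. drive_tool: Moves the arm, as the interface text tells. Its arguments: {"type":"object","properties":{"series":{"type":"array","items":{"type":"object","properties":{"x":{"type":"number"},"y":{"type":"number"},"z":{"type":"number"},"ax":{"type":"number"},"ay":{"type":"number"},"az":{"type":"number"}}}},"hand":{"type":"number"}},"required":["series"]}

```bash
ls; mkdir -p pics
python3 - <<'E'
from plant import sensors,cams,workorder,manip
import cv2
print(sensors.state()); print(manip.pinch_z)
for n in ("scene","top","wrist"):
    f=cams.grab_frame(n); cv2.imwrite(f"pics/{n}0.png",f["img"]); print(n,f["camera_matrix"],f["cam_to_world"])
E
```

```text
pics
{'time': 0.0, 'joint_pos': array([-1.23201143e+00,  5.33748576e-02,  1.61423577e+00, -9.69291055e-07,
        1.47599685e+00, -1.19037385e-01]), 'joint_vel': array([-4.27971802e-05, -1.85486373e-03,  1.71511720e-03, -9.07971141e-04,
       -1.26948021e-03,  6.67976043e-04]), 'joint_efforts': array([ 8.99752176e-04, -3.93669105e+01, -3.70182252e+01, -2.25195248e-05,
        7.08070263e-03, -2.17411156e-06]), 'tool_pos': array([ 0.27602657, -0.56007865,  0.23008664]), 'tool_rot': array([-0.15974663, -0.68858242, -0.16116266,  0.68873932]), 'contact_force': array([-0.14285077, -1.09136375,  0.27686662]), 'ft_torque': array([-0.01025634, -0.02601266,  0.02444498]), 'gripper_width': 0.995864095513546}
-0.0187
scene [[428.54262915   0.         261.63328443]
 [  0.         428.54262915 187.76579368]
 [  0.           0.           1.        ]] [[-0.53453665 -0.34219857  0.77276821 -0.44248835]
 [-0.84514114  0.2135658  -0.49002664  0.60786577]
 [ 0.00264956 -0.9150354  -0.40336483  0.52431758]
 [ 0.          0.          0.          1.        ]]
top [[366.57383514   0.         256.97473464]
 [  0.         366.57383514 192.67171518]
 [  0.           0.           1.        ]] [[ 0.0149536  -0.99812237  0.05939796  0.42188031]
 [-0.99987669 -0.01521191 -0.00389893  0.04171363]
 [ 0.00479517 -0.05933233 -0.99822677  1.1536646 ]
 [ 0.          0.          0.          1.        ]]
wrist [[327.80971217   0.         259.34915496]
 [  0.         327.80971217 191.07785072]
 [  0.           0.           1.        ]] [[ 0.44186715 -0.85502062 -0.27146484  0.34562711]
 [-0.89707424 -0.42227784 -0.13015085 -0.52517873]
 [-0.00335192  0.3010335  -0.95360767  0.37296567]
 [ 0.          0.          0.          1.        ]]
```

View pics/scene0.png

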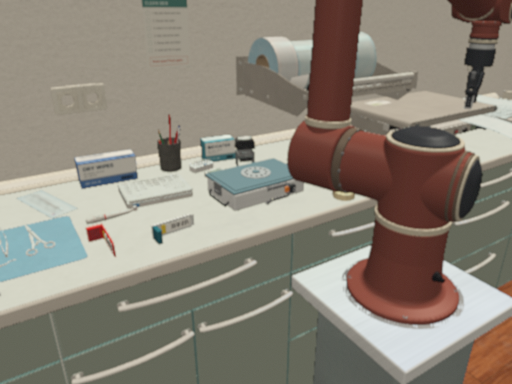

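View pics/top0.png

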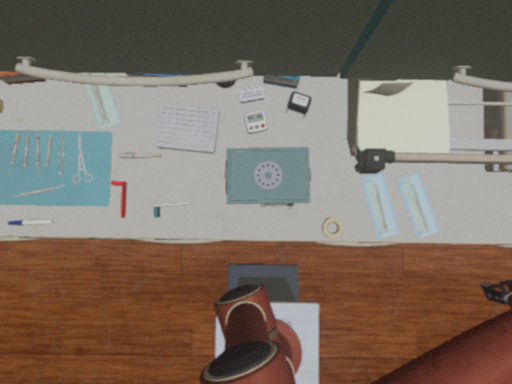

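View pics/wrist0.png

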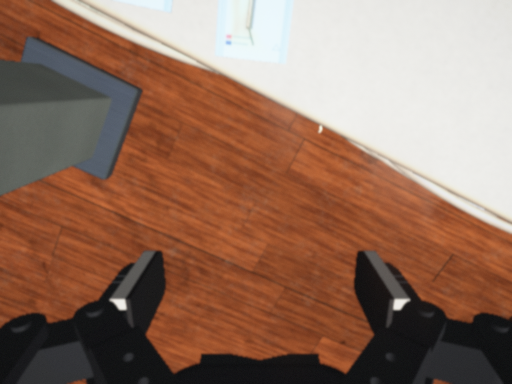

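The scene picture shows the teal-gripped white card at about (158,232)–(193,220) and a red look-alike at (100,235). The top picture shows the card at (157,211)–(190,204), the red look-alike at (122,198) and the container at (268,175). Next, close crops to confirm this.

Run:
```python
import cv2,numpy as np
s=cv2.imread("pics/scene0.png");t=cv2.imread("pics/top0.png")
a=cv2.resize(s[150:260,80:320],None,fx=3.2,fy=3.2,interpolation=cv2.INTER_CUBIC)
cv2.imwrite("pics/c_scene.png",a)
b=cv2.resize(t[140:245,100:320],None,fx=3.6,fy=3.6,interpolation=cv2.INTER_CUBIC)
cv2.imwrite("pics/c_top.png",b)
```

```text
(no output)
```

View pics/c_scene.png

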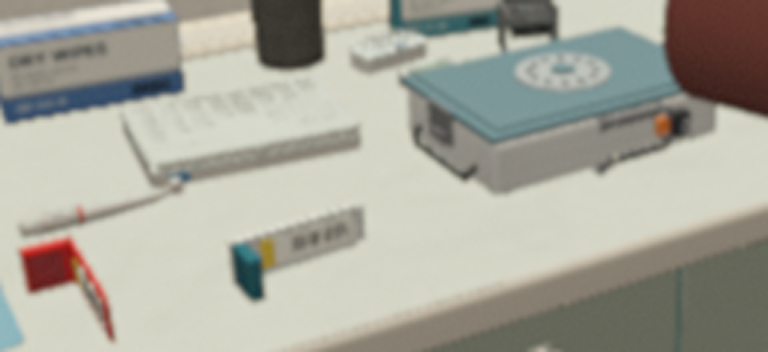

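View pics/c_top.png

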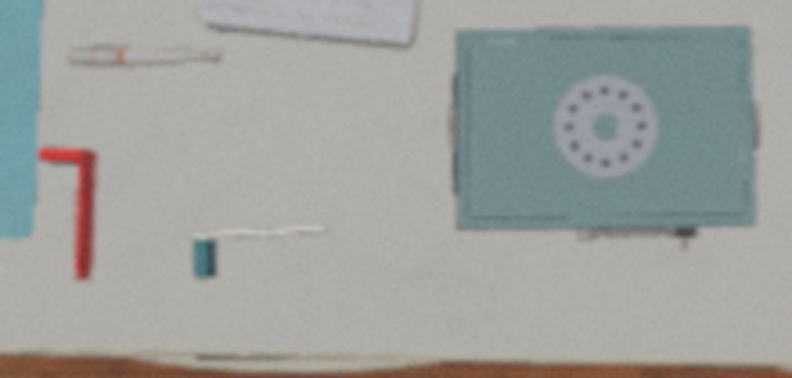

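Candidates for the holder:
- Teal grip with white card: top (157,211), scene (158,232). It matches the description and the crop confirms it.
- Red angled look-alike: top (122,198). I will leave it alone.

Next I'll measure from the top view.

```bash
cat > h.py <<'E'
import numpy as np,cv2
from scipy.spatial.transform import Rotation as Ro
from plant import sensors,cams,manip
def ray(f,u,v):
    K=f["camera_matrix"];T=f["cam_to_world"]
    d=T[:3,:3]@np.linalg.solve(K,[u,v,1.]);return T[:3,3],d/np.linalg.norm(d)
def on_z(f,u,v,z):
    o,d=ray(f,u,v);return o+d*(z-o[2])/d[2]
def on_ax(f,u,v,a,c):
    o,d=ray(f,u,v);return o+d*(c-o[a])/d[a]
def proj(f,p):
    T=f["cam_to_world"];q=f["camera_matrix"]@(T[:3,:3].T@(np.asarray(p)-T[:3,3]));return q[:2]/q[2]
def tool():
    s=sensors.state();q=s["tool_rot"];return s["tool_pos"],Ro.from_quat([q[1],q[2],q[3],q[0]])
def move(pos,R=None):
    "shift units(25mm) and turn units(5deg) from measured pose"
    p,r=tool();d=r.inv().apply(np.asarray(pos)-p)/.025
    print("shift",d.round(2), "turn",(np.degrees((r.inv()*R).as_rotvec())/5).round(2) if R is not None else "")
def snap(n,name):
    f=cams.grab_frame(n);cv2.imwrite(f"pics/{name}.png",f["img"]);np.savez(f"pics/{name}.npz",**f);return f
def load(name): return dict(np.load(f"pics/{name}.npz"))
E
python3 - <<'E'
from h import *
f=snap("top","top1");im=f["img"];hsv=cv2.cvtColor(im,cv2.COLOR_BGR2HSV)
m=((hsv[...,0]>80)&(hsv[...,0]<105)&(hsv[...,1]>70)).astype(np.uint8)
# container lid
for box,name,z in (((215,140,320,212),"lid",.067),((148,203,165,220),"grip",.036)):
    x0,y0,x1,y1=box;mm=np.zeros_like(m);mm[y0:y1,x0:x1]=m[y0:y1,x0:x1]
    c=max(cv2.findContours(mm,cv2.RETR_EXTERNAL,cv2.CHAIN_APPROX_NONE)[0],key=cv2.contourArea)
    r=cv2.minAreaRect(c);print(name,r)
    P=np.array([on_z(f,*p,z) for p in cv2.boxPoints(r)]);print(P.round(4),P.mean(0).round(4))
for p in ((158,206),(190,204)): print(on_z(f,*p,.036).round(4))
p,r=tool();print(p,r.as_matrix().round(3))
E
```

```text
Traceback (most recent call last):
ValueError: max() iterable argument is empty
```

Run:
```python
from h import *
f=load("top1");im=f["img"];hsv=cv2.cvtColor(im,cv2.COLOR_BGR2HSV)
print(hsv[190,240],hsv[212,157],hsv[225,200])
m=((hsv[...,0]>75)&(hsv[...,0]<110)&(hsv[...,1]>45)).astype(np.uint8)
for box,name,z in (((215,140,320,212),"lid",.067),((148,203,165,220),"grip",.036)):
    x0,y0,x1,y1=box;mm=np.zeros_like(m);mm[y0:y1,x0:x1]=m[y0:y1,x0:x1]
    c=max(cv2.findContours(mm,cv2.RETR_EXTERNAL,cv2.CHAIN_APPROX_NONE)[0],key=cv2.contourArea)
    r=cv2.minAreaRect(c);print(name,r)
    P=np.array([on_z(f,*p,z) for p in cv2.boxPoints(r)]);print(P.round(4),P.mean(0).round(4))
for p in ((158,206),(190,204)): print(on_z(f,*p,.036).round(4))
p,r=tool();print(p,r.as_matrix().round(3))
```

```text
[ 94  43 138] [ 92  88 110] [ 23  12 176]
lid ((291.9044494628906, 185.67515563964844), (21.54834747314453, 12.609773635864258), 28.610462188720703)
[[ 0.5073 -0.029   0.067 ]
 [ 0.5406 -0.0466  0.067 ]
 [ 0.5107 -0.1032  0.067 ]
 [ 0.4774 -0.0855  0.067 ]] [ 0.509  -0.0661  0.067 ]
grip ((156.0, 211.5), (9.0, 4.0), 90.0)
[[0.4399 0.35   0.036 ]
 [0.4401 0.3379 0.036 ]
 [0.4128 0.337  0.036 ]
 [0.4126 0.3492 0.036 ]] [0.4264 0.3435 0.036 ]
[0.4432 0.338  0.036 ]
[0.4507 0.2408 0.036 ]
[ 0.27609903 -0.56027612  0.23052529] [[-0.     0.442 -0.897]
 [ 0.001 -0.897 -0.442]
 [-1.    -0.001 -0.   ]]
```

Run:
```python
from h import *
f=load("top1");im=f["img"];hsv=cv2.cvtColor(cv2.medianBlur(im,3),cv2.COLOR_BGR2HSV)
m=((hsv[...,0]>75)&(hsv[...,0]<110)&(hsv[...,1]>27)).astype(np.uint8)
x0,y0,x1,y1=215,140,320,212;mm=np.zeros_like(m);mm[y0:y1,x0:x1]=m[y0:y1,x0:x1]
c=max(cv2.findContours(mm,cv2.RETR_EXTERNAL,cv2.CHAIN_APPROX_NONE)[0],key=cv2.contourArea)
r=cv2.minAreaRect(cv2.convexHull(c));print(r)
P=np.array([on_z(f,*p,.06) for p in cv2.boxPoints(r)]);print(P.round(4),P.mean(0).round(4))
# target view pose above holder: jaw along world y
R=Ro.from_matrix(np.array([[0,0,-1],[0,-1,0],[-1,0,0]],float).T.T)
print(np.linalg.det(R.as_matrix()),R.as_matrix())
move([0.33,0.30,0.23],R)
```

```text
((267.5, 175.5), (55.0, 83.0), 90.0)
[[ 0.6202  0.1327  0.06  ]
 [ 0.6241 -0.1173  0.06  ]
 [ 0.4584 -0.1183  0.06  ]
 [ 0.4547  0.1294  0.06  ]] [0.5394 0.0066 0.06  ]
0.9999999999999993 [[ 0.  0. -1.]
 [ 0. -1. -0.]
 [-1.  0.  0.]]
shift [  0.06 -29.91 -17.14] turn [5.25 0.   0.01]
```

The container comes out at about (0.539, 0.007) and the sizes match. The holder grip is at about (0.427, 0.343) with a yaw of about 4°. Next I'll move over the holder in stages, with the tool turned so the wrist camera sits on the robot side.

```bash
cat >> h.py <<'E'
def R2(yaw):
    return Ro.from_euler('z',yaw)*Ro.from_matrix(np.array([[0,0,1],[0,1,0],[-1,0,0]],float))
E
python3 - <<'E'
from h import *
print(R2(0).as_matrix())
move([0.44,-.3,.26],R2(-0.9)); move([0.44,-.3,.26],R2(0))
E
```

```text
[[ 0.  0.  1.]
 [ 0.  1.  0.]
 [-1.  0.  0.]]
shift [ -1.17  -6.44 -10.48] turn [-2.044e+01 -1.000e-02  1.000e-02]
shift [ -1.17  -6.44 -10.48] turn [-3.075e+01 -2.000e-02  0.000e+00]
```

>>> drive_tool([
  {"x": -1.2,"y": -6.4,"z": -10.5,"ax": -14},
  {"x": -1.2,"y": -6.4,"z": -10.5,"ax": -14},
  {"x": -1.2,"y": -6.4,"z": -10.5,"ax": -14},
  {"x": -1.2,"y": -6.4,"z": -10.5,"ax": -14},
  {"x": -1.2,"y": -6.4,"z": -10.5,"ax": -14},
], hand=1)

```text
schema error: expected keys x, y, z, ax, ay, az
```

Run:
```python
from h import *
print(sensors.state()); move([0.44,-.05,.26],R2(0));move([0.41,.28,.22],R2(0.08))
```

```text
{'time': 0.2, 'joint_pos': array([-1.23199960e+00,  5.31243738e-02,  1.61376147e+00, -1.76118858e-05,
        1.47598374e+00, -1.19011920e-01]), 'joint_vel': array([-0.00099055,  0.00046979, -0.00637575,  0.0004712 ,  0.00096054,
       -0.00013302]), 'joint_efforts': array([-2.29477491e-04, -3.93675220e+01, -3.70204031e+01, -1.05113752e-04,
        4.87318219e-03, -1.95623409e-05]), 'tool_pos': array([ 0.27609903, -0.56027612,  0.23052529]), 'tool_rot': array([-0.16000248, -0.68860638, -0.16089861,  0.68871772]), 'contact_force': array([ 0.11552821, -0.81992487, -0.65090916]), 'ft_torque': array([-0.04758227, -0.02581445,  0.0032526 ]), 'gripper_width': 1.0030485099886937}
shift [ -1.16 -15.41 -14.9 ] turn [-3.075e+01 -2.000e-02  0.000e+00]
shift [  0.46 -27.78 -19.66] turn [-3.167e+01 -2.000e-02  0.000e+00]
```

All six keys are needed.

>>> drive_tool([
  {"x": -1.2,"y": -6.4,"z": -10.5,"ax": -14,"ay": 0,"az": 0},
  {"x": -1.2,"y": -6.4,"z": -10.5,"ax": -14,"ay": 0,"az": 0},
  {"x": -1.2,"y": -6.4,"z": -10.5,"ax": -14,"ay": 0,"az": 0},
  {"x": -1.2,"y": -6.4,"z": -10.5,"ax": -14,"ay": 0,"az": 0},
  {"x": -1.2,"y": -6.4,"z": -10.5,"ax": -14,"ay": 0,"az": 0},
], hand=1)

```text
time: 0.62
tool_pos: [0.3878, -0.3838, 0.2515]
tool_rot: [0.366, 0.605, 0.366, -0.605]
contact_force: [-0.6, 0.2, 0.6]
gripper_width: 0.996
```

Run:
```python
from h import *
print(tool()[0]); move([0.44,-.05,.26],R2(0));move([0.41,.28,.22],R2(0.08))
```

```text
[ 0.38784722 -0.38384321  0.25148933]
shift [ -0.34  -4.35 -12.8 ] turn [-23.53  -0.    -0.  ]
shift [  1.26 -11.54 -23.93] turn [-24.45  -0.    -0.  ]
```

>>> drive_tool([
  {"x": -0.3,"y": -4.4,"z": -12.8,"ax": -20,"ay": 0,"az": 0},
  {"x": -0.3,"y": -4.4,"z": -12.8,"ax": -20,"ay": 0,"az": 0},
  {"x": -0.3,"y": -4.4,"z": -12.8,"ax": -20,"ay": 0,"az": 0},
  {"x": -0.3,"y": -4.4,"z": -12.8,"ax": -20,"ay": 0,"az": 0},
  {"x": -0.3,"y": -4.4,"z": -12.8,"ax": -20,"ay": 0,"az": 0},
])

```text
time: 1.03
tool_pos: [0.4197, -0.1779, 0.2561]
tool_rot: [0.534, 0.463, 0.534, -0.463]
contact_force: [0.5, -0.2, 1.2]
gripper_width: 1.0
```

Run:
```python
from h import *
print(tool()[0]); move([0.44,-.0,.26],R2(0));move([0.41,.28,.22],R2(0.08))
```

```text
[ 0.41966389 -0.17787672  0.25606594]
shift [-0.16  1.82 -6.93] turn [-16.37   0.    -0.  ]
shift [  1.44   2.22 -18.18] turn [-17.28   0.    -0.  ]
```

>>> drive_tool([
  {"x": 0.5,"y": 1.5,"z": -7.5,"ax": -16,"ay": 0,"az": 0},
  {"x": 0.5,"y": 1.5,"z": -7.5,"ax": -16,"ay": 0,"az": 0},
  {"x": 0.5,"y": 1.5,"z": -7.5,"ax": -16,"ay": 0,"az": 0},
  {"x": 0.5,"y": 1.5,"z": -7.5,"ax": -16,"ay": 0,"az": 0},
  {"x": 0.5,"y": 1.5,"z": -7.5,"ax": -16,"ay": 0,"az": 0},
])

```text
time: 1.45
tool_pos: [0.4308, 0.0143, 0.2433]
tool_rot: [0.651, 0.276, 0.651, -0.275]
contact_force: [-0.2, 0.1, -1.2]
gripper_width: 1.002
```

Run:
```python
from h import *
print(tool()[0]); move([0.39,.04,.18],R2(0));move([0.41,.28,.22],R2(0.08))
```

```text
[0.43080927 0.0143121  0.24333847]
shift [ 2.53 -0.46 -1.87] turn [-9.17 -0.   -0.01]
shift [ 0.95  6.81 -8.2 ] turn [-1.008e+01 -0.000e+00 -1.000e-02]
```

>>> drive_tool([
  {"x": 2.5,"y": -0.5,"z": -1.9,"ax": -9.2,"ay": 0,"az": 0},
  {"x": 2.5,"y": -0.5,"z": -1.9,"ax": -9.2,"ay": 0,"az": 0},
  {"x": 2.5,"y": -0.5,"z": -1.9,"ax": -9.2,"ay": 0,"az": 0},
  {"x": 2.5,"y": -0.5,"z": -1.9,"ax": -9.2,"ay": 0,"az": 0},
  {"x": 2.5,"y": -0.5,"z": -1.9,"ax": -9.2,"ay": 0,"az": 0},
])

```text
time: 1.87
tool_pos: [0.3883, 0.0373, 0.1795]
tool_rot: [0.704, 0.062, 0.705, -0.062]
contact_force: [0.9, 0.1, 0.3]
gripper_width: 1.0
```

>>> drive_tool([
  {"x": 0,"y": 0,"z": 0,"ax": -2,"ay": 0,"az": 0},
  {"x": 0,"y": 0,"z": 0,"ax": -2,"ay": 0,"az": 0},
  {"x": 0,"y": 0,"z": 0,"ax": -2,"ay": 0,"az": 0},
])

```text
time: 2.12
tool_pos: [0.3894, 0.0368, 0.181]
tool_rot: [0.707, 0.003, 0.707, -0.003]
contact_force: [-0.9, -0.3, -0.3]
gripper_width: 0.999
```

Run:
```python
from h import *
print(tool()[0],tool()[1].as_matrix().round(3))
f=snap("wrist","w1");print(f["cam_to_world"].round(3))
```

```text
[0.3894109  0.03681342 0.18097669] [[-0.     0.008  1.   ]
 [ 0.     1.    -0.008]
 [-1.     0.    -0.   ]]
[[ 0.009  0.953  0.302  0.312]
 [ 1.    -0.009 -0.001  0.039]
 [ 0.002  0.302 -0.953  0.324]
 [ 0.     0.     0.     1.   ]]
```

View pics/w1.png

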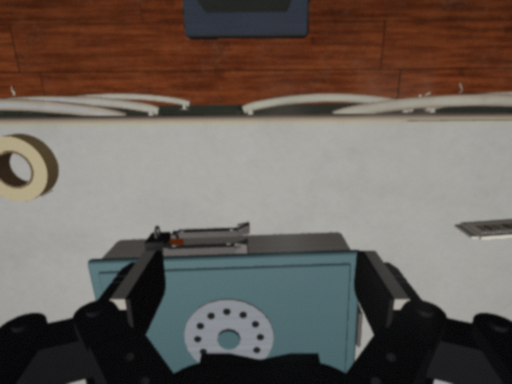

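Run:
```python
from h import *
f=load("w1");im=f["img"]
cv2.imwrite("pics/w1c.png",cv2.resize(im[210:285,80:370],None,fx=2.75,fy=2.75,interpolation=cv2.INTER_CUBIC))
cv2.imwrite("pics/w1d.png",cv2.resize(im[215:260,140:260],None,fx=6.6,fy=6.6,interpolation=cv2.INTER_CUBIC))
# predictions using top estimate
for nm,yaw in (("yaw0",0),("yaw.01",.01)):
    r=Ro.from_euler('z',yaw)
    C=np.array([.5394,.0066,0])
    for n,p in dict(lidFL=(-.084,.124,.067),lidFR=(-.084,-.124,.067),mouth_top=(-.0865,.010,.050),flare_end=(-.0865,.022,.055),mouth_bot_out=(-.089,.01,.011),end_top=(-.0865,-.052,.05)).items():
        print(nm,n,proj(f,C+r.apply(p)).round(1))
```

```text
yaw0 lidFL [365.1 257.2]
yaw0 lidFR [ 82.9 259.6]
yaw0 mouth_top [236.5 246.7]
yaw0 flare_end [249.3 249.2]
yaw0 mouth_bot_out [238.9 227.1]
yaw0 end_top [169.5 247.3]
yaw.01 lidFL [364.3 255.9]
yaw.01 lidFR [ 82.2 260.8]
yaw.01 mouth_top [235.6 246.7]
yaw.01 flare_end [248.4 249. ]
yaw.01 mouth_bot_out [238.  227.1]
yaw.01 end_top [168.7 247.8]
```

View pics/w1c.png

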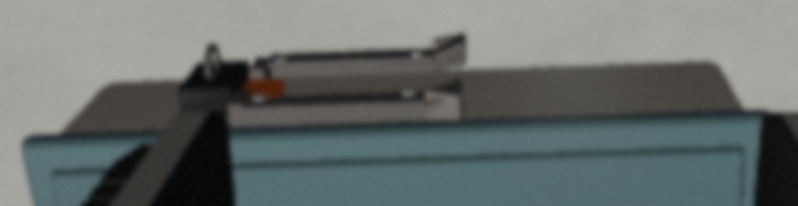

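View pics/w1d.png

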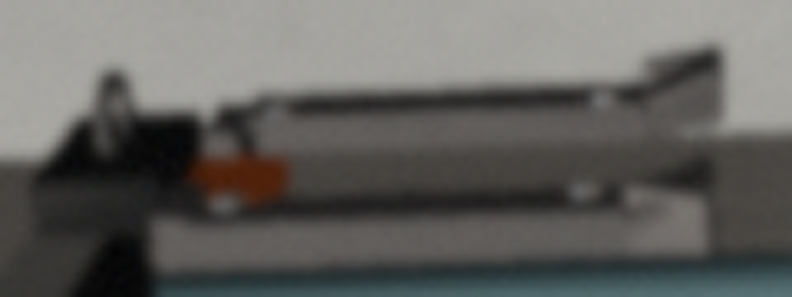

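Run:
```python
from h import *
f=load("w1");im=cv2.medianBlur(f["img"],3);hsv=cv2.cvtColor(im,cv2.COLOR_BGR2HSV)
teal=((hsv[...,0]>80)&(hsv[...,0]<110)&(hsv[...,1]>60))
cols=[];rows=[]
for u in list(range(100,150))+list(range(168,345)):
    r=np.where(teal[235:275,u])[0]
    if len(r): cols.append(u);rows.append(235+r[0]-.5)
a,b=np.polyfit(cols,rows,1);res=np.array(rows)-np.polyval([a,b],cols);k=abs(res)<1.2
a,b=np.polyfit(np.array(cols)[k],np.array(rows)[k],1);print("edge",a,b,res.std(),k.sum())
for z in (.054,.067):
    P=[on_z(f,u,a*u+b,z) for u in (100,340)];d=P[1]-P[0];print(z,np.round(P,4),"yaw",np.arctan2(-d[0],d[1]))
for u in (85,88,90,92,95): print(u,np.where(teal[250:300,u])[0][:3])
row=teal[265];print(np.where(row)[0][[0,-1]],[np.where(teal[r])[0][0] for r in range(258,290,4)])
def c(x,y): return 140+x/6.6-.4,215+y/6.6-.4
for n,p,z in (("botlip fold L",c(265,103),.011),("botlip fold R",c(640,92),.011),("toplip low L",c(205,210),.044),("toplip low R",c(620,195),.044),("catch tip",c(288,180),.0305),("bot flare start",c(645,92),.011),("bot flare end",c(720,55),.006)):
    print(n,np.round(p,1),on_z(f,*p,z).round(4))
```

```text
edge -0.03252721023406327 263.20010704699365 1.7276639816136312 165
0.054 [[ 0.4632 -0.1096  0.054 ]
 [ 0.4572  0.1117  0.054 ]] yaw 0.026854573982585103
0.067 [[ 0.4559 -0.1024  0.067 ]
 [ 0.4503  0.1082  0.067 ]] yaw 0.026854573982584982
85 []
88 []
90 [11 13 16]
92 [10 11 12]
95 [10 11 12]
[ 91 355] [np.int64(126), np.int64(91), np.int64(90), np.int64(91), np.int64(94), np.int64(93), np.int64(94), np.int64(94)]
botlip fold L [179.8 230.2] [ 0.4533 -0.0449  0.011 ]
botlip fold R [236.6 228.5] [0.452  0.0142 0.011 ]
toplip low L [170.7 246.4] [ 0.455  -0.0461  0.044 ]
toplip low R [233.5 244.1] [0.4532 0.0134 0.044 ]
catch tip [183.2 241.9] [ 0.4571 -0.0373  0.0305]
bot flare start [237.3 228.5] [0.452 0.015 0.011]
bot flare end [248.7 222.9] [0.4479 0.0267 0.006 ]
```

The wrist view shows the frame mouth at about (237,236), the catch tip at (183,242) and the lid's lower edge along row 263−0.033u. That gives a container yaw of about 0.027 and a mouth at about (0.459, 0.015). Next, look at the holder.

Run:
```python
from h import *
move([0.40,.30,.17],R2(0.06))
```

```text
shift [ 0.44 10.53  0.31] turn [-0.81 -0.   -0.  ]
```

>>> drive_tool([
  {"x": 0.4,"y": 10.5,"z": 0.3,"ax": -0.8,"ay": 0,"az": 0},
  {"x": 0.4,"y": 10.5,"z": 0.3,"ax": -0.8,"ay": 0,"az": 0},
  {"x": 0.4,"y": 10.5,"z": 0.3,"ax": -0.8,"ay": 0,"az": 0},
  {"x": 0.4,"y": 10.5,"z": 0.3,"ax": -0.8,"ay": 0,"az": 0},
  {"x": 0.4,"y": 10.5,"z": 0.3,"ax": -0.8,"ay": 0,"az": 0},
])

```text
time: 2.58
tool_pos: [0.3972, 0.2468, 0.1733]
tool_rot: [0.707, -0.021, 0.707, 0.021]
contact_force: [1.5, -1.0, 0.3]
gripper_width: 1.003
```

>>> drive_tool([
  {"x": 0,"y": 2.4,"z": 0,"ax": 0,"ay": 0,"az": 0},
  {"x": 0,"y": 2.4,"z": 0,"ax": 0,"ay": 0,"az": 0},
  {"x": 0,"y": 2.4,"z": 0,"ax": 0,"ay": 0,"az": 0},
  {"x": 0,"y": 2.4,"z": 0,"ax": 0,"ay": 0,"az": 0},
])

```text
time: 2.92
tool_pos: [0.3935, 0.3053, 0.1729]
tool_rot: [0.707, -0.022, 0.707, 0.021]
contact_force: [0.1, -1.0, -0.4]
gripper_width: 1.001
```

Run:
```python
from h import *
print(tool()[0],tool()[1].as_matrix().round(3))
f=snap("wrist","w2");cv2.imwrite("pics/w2b.png",cv2.resize(f["img"],None,fx=1.5,fy=1.5,interpolation=cv2.INTER_CUBIC))
```

```text
[0.39347967 0.30528753 0.17291535] [[-0.001 -0.062  0.998]
 [-0.001  0.998  0.062]
 [-1.    -0.001 -0.001]]
```

View pics/w2b.png

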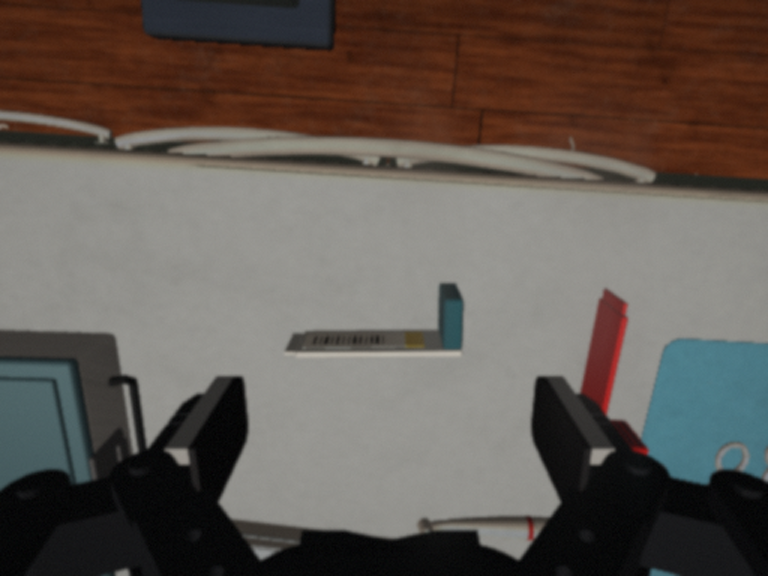

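Run:
```python
from h import *
f=load("w2");im=f["img"]
cv2.imwrite("pics/w2c.png",cv2.resize(im[180:245,185:315],None,fx=6,fy=6,interpolation=cv2.INTER_CUBIC))
```

```text
(no output)
```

View pics/w2c.png

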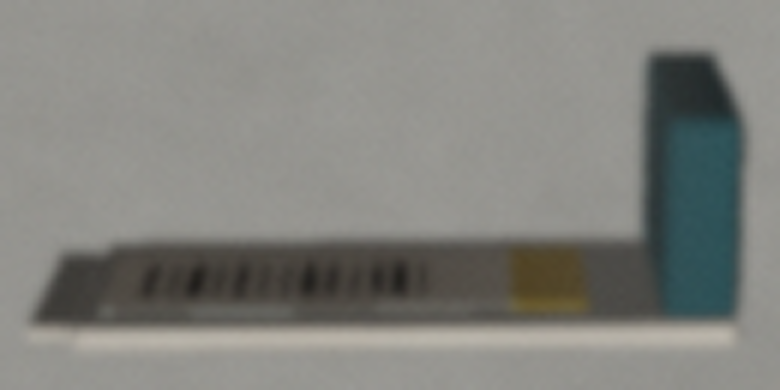

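Run:
```python
from h import *
f=load("w2")
def c(x,y): return 185+x/6-.4,180+y/6-.4
P=np.array([on_z(f,*c(*p),.036) for p in ((666,118),(741,118),(735,318),(663,318))]);print(P.round(4),P.mean(0).round(4))
a=on_z(f,*c(735,334),.036);b=on_z(f,*c(80,336),.036);n=on_z(f,*c(33,331),.0335)
d=a-b;print("plate",a.round(4),b.round(4),"len",np.hypot(*d[:2]),"yaw",np.arctan2(-d[0],d[1]),"nose",n.round(4),np.linalg.norm((a-n)[:2]))
```

```text
[[0.4106 0.3405 0.036 ]
 [0.4099 0.3517 0.036 ]
 [0.4427 0.3543 0.036 ]
 [0.4434 0.3431 0.036 ]] [0.4266 0.3474 0.036 ]
plate [0.4454 0.3546 0.036 ] [0.452  0.2527 0.036 ] len 0.10206148611420905 yaw 0.06458289420655113 nose [0.4528 0.2449 0.0335] 0.10990674005673197
```

The crop shows a grip top of 12 x 33 mm and a plate about 110 mm long, both matching the given sizes. The grip centre is at (0.427, 0.347) and the yaw is 0.065. Now approach with the jaws along y, with a narrower opening to stay clear of the red part.

Run:
```python
from h import *
move([0.4216,.3471,.06],R2(0.065));move([0.4216,.3471,.008],R2(0.065))
```

```text
shift [4.52 1.64 1.22] turn [-0.05 -0.01  0.01]
shift [6.6  1.64 1.22] turn [-0.05 -0.01  0.01]
```

>>> drive_tool([
  {"x": 1.5,"y": 1.65,"z": 1.2,"ax": 0,"ay": 0,"az": 0},
  {"x": 3,"y": 1.65,"z": 1.2,"ax": 0,"ay": 0,"az": 0},
  {"x": 4,"y": 1.65,"z": 1.2,"ax": 0,"ay": 0,"az": 0},
  {"x": 4.5,"y": 1.65,"z": 1.2,"ax": 0,"ay": 0,"az": 0},
  {"x": 4.5,"y": 1.65,"z": 1.2,"ax": 0,"ay": 0,"az": 0},
], hand=0.6)

```text
time: 3.38
tool_pos: [0.4186, 0.3445, 0.0563]
tool_rot: [0.704, -0.022, 0.71, 0.019]
contact_force: [0.2, -1.2, 0.8]
gripper_width: 0.6
```

Run:
```python
from h import *
print(tool()[0])
f=snap("wrist","w3")
move([0.4216,.3471,.008],R2(0.065))
```

```text
[0.41858211 0.34454449 0.05633707]
shift [2.05 0.06 0.06] turn [-0.07 -0.04  0.03]
```

View pics/w3.png

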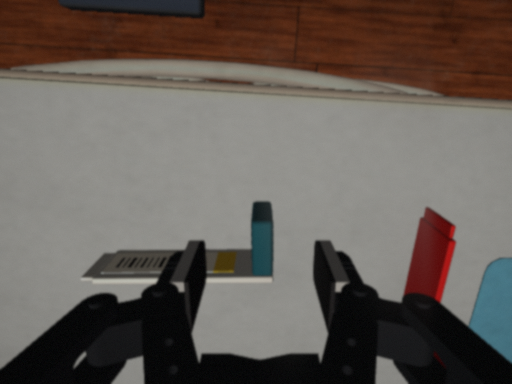

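The fingers straddle the grip: tips at columns 200 and 318, grip at 262. Next, descend.

>>> drive_tool([
  {"x": 0.8,"y": 0.06,"z": 0.05,"ax": 0,"ay": 0,"az": 0},
  {"x": 1.5,"y": 0.06,"z": 0.05,"ax": 0,"ay": 0,"az": 0},
  {"x": 2.0,"y": 0.06,"z": 0.05,"ax": 0,"ay": 0,"az": 0},
  {"x": 2.0,"y": 0.06,"z": 0.05,"ax": 0,"ay": 0,"az": 0},
  {"x": 2.0,"y": 0.06,"z": 0.05,"ax": 0,"ay": 0,"az": 0},
])

```text
time: 3.85
tool_pos: [0.423, 0.3491, 0.0119]
tool_rot: [0.707, -0.021, 0.706, 0.021]
contact_force: [0.4, 0.5, 0.1]
gripper_width: 0.601
```

Run:
```python
from h import *
f=snap("wrist","w4");print(tool()[0],sensors.state()["contact_force"])
```

```text
[0.42349855 0.3495485  0.01245687] [0.29663578 0.32780635 0.20703272]
```

View pics/w4.png

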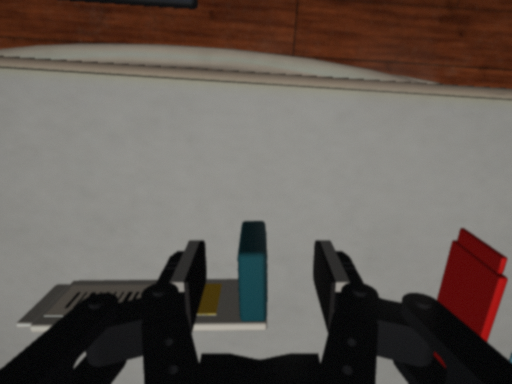

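>>> drive_tool([
  {"x": 0.2,"y": -0.1,"z": -0.08,"ax": 0,"ay": 0,"az": 0},
  {"x": 0.2,"y": -0.1,"z": -0.08,"ax": 0,"ay": 0,"az": 0},
  {"x": 0.2,"y": -0.1,"z": -0.08,"ax": 0,"ay": 0,"az": 0},
])

```text
time: 4.15
tool_pos: [0.4207, 0.3466, 0.0062]
tool_rot: [0.707, -0.021, 0.707, 0.021]
contact_force: [0.3, -0.7, 1.0]
gripper_width: 0.599
```

>>> drive_tool([
  {"x": 0,"y": 0,"z": 0,"ax": 0,"ay": 0,"az": 0},
  {"x": 0,"y": 0,"z": 0,"ax": 0,"ay": 0,"az": 0},
  {"x": 0,"y": 0,"z": 0,"ax": 0,"ay": 0,"az": 0},
  {"x": 0,"y": 0,"z": 0,"ax": 0,"ay": 0,"az": 0},
  {"x": 0,"y": 0,"z": 0,"ax": 0,"ay": 0,"az": 0},
], hand=0)

```text
time: 4.57
tool_pos: [0.4209, 0.3469, 0.006]
tool_rot: [0.707, -0.021, 0.707, 0.022]
contact_force: [1.0, 0.0, 1.0]
gripper_width: 0.131
```

>>> drive_tool([
  {"x": 0,"y": 0,"z": 0,"ax": 0,"ay": 0,"az": 0},
  {"x": 0,"y": 0,"z": 0,"ax": 0,"ay": 0,"az": 0},
  {"x": 0,"y": 0,"z": 0,"ax": 0,"ay": 0,"az": 0},
])

```text
time: 4.82
tool_pos: [0.4209, 0.3469, 0.0061]
tool_rot: [0.707, -0.021, 0.707, 0.022]
contact_force: [0.4, -0.1, 2.3]
gripper_width: 0.129
```

Gripped: opening 0.13, about 11–12 mm. Next, lift and carry toward the mouth.

Run:
```python
from h import *
move([0.4209,.3469,.05],R2(0.065));move([.41,.18,.05],R2(.027))
```

```text
shift [-1.76  0.    0.  ] turn [-0.05  0.01 -0.  ]
shift [-1.76 -6.64 -0.84] turn [ 0.38  0.01 -0.  ]
```

>>> drive_tool([
  {"x": -0.6,"y": 0,"z": 0,"ax": 0,"ay": 0,"az": 0},
  {"x": -1.2,"y": 0,"z": 0,"ax": 0,"ay": 0,"az": 0},
  {"x": -1.8,"y": 0,"z": 0,"ax": 0,"ay": 0,"az": 0},
  {"x": -1.8,"y": 0,"z": 0,"ax": 0,"ay": 0,"az": 0},
])

```text
time: 5.15
tool_pos: [0.4223, 0.3477, 0.0534]
tool_rot: [0.708, -0.021, 0.705, 0.022]
contact_force: [1.0, 0.1, 0.1]
gripper_width: 0.131
```

Run:
```python
from h import *
print(tool()[0]);move([.41,.18,.05],R2(.027))
```

```text
[0.42227094 0.34766592 0.05344149]
shift [ 0.12 -6.66 -0.9 ] turn [ 0.39  0.05 -0.03]
```

>>> drive_tool([
  {"x": 0,"y": -1.5,"z": -0.3,"ax": 0.4,"ay": 0,"az": 0},
  {"x": 0,"y": -3,"z": -0.6,"ax": 0.4,"ay": 0,"az": 0},
  {"x": 0,"y": -4.5,"z": -0.8,"ax": 0.4,"ay": 0,"az": 0},
  {"x": 0,"y": -5.8,"z": -0.9,"ax": 0.4,"ay": 0,"az": 0},
  {"x": 0,"y": -6.6,"z": -0.9,"ax": 0.4,"ay": 0,"az": 0},
])

```text
time: 5.57
tool_pos: [0.4063, 0.1779, 0.049]
tool_rot: [0.706, -0.009, 0.708, 0.008]
contact_force: [0.8, 0.7, -0.0]
gripper_width: 0.129
```

>>> drive_tool([
  {"x": 0,"y": 0,"z": 0,"ax": 0,"ay": 0,"az": 0},
  {"x": 0,"y": 0,"z": 0,"ax": 0,"ay": 0,"az": 0},
  {"x": 0,"y": 0,"z": 0,"ax": 0,"ay": 0,"az": 0},
])

```text
time: 5.82
tool_pos: [0.4078, 0.1807, 0.0502]
tool_rot: [0.707, -0.009, 0.707, 0.009]
contact_force: [0.4, -0.8, -0.0]
gripper_width: 0.125
```

Run:
```python
from h import *
f=snap("wrist","w5");print(tool()[0],tool()[1].as_matrix().round(3))
cv2.imwrite("pics/w5b.png",cv2.resize(f["img"],None,fx=1.5,fy=1.5,interpolation=cv2.INTER_CUBIC))
```

```text
[0.40790305 0.18106795 0.05030447] [[-0.001 -0.026  1.   ]
 [ 0.     1.     0.026]
 [-1.     0.    -0.001]]
```

View pics/w5b.png

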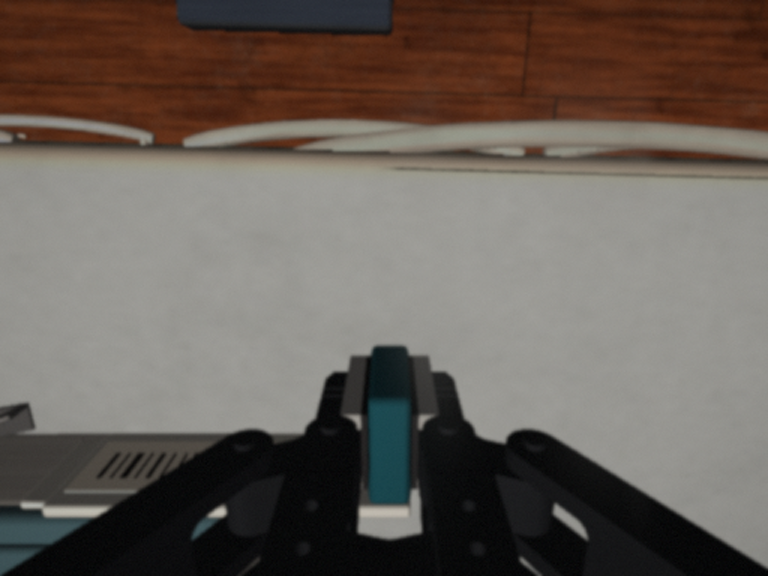

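Run:
```python
from h import *
f=load("w5")
cv2.imwrite("pics/w5c.png",cv2.resize(f["img"][255:365,0:150],None,fx=5,fy=5,interpolation=cv2.INTER_CUBIC))
```

```text
(no output)
```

View pics/w5c.png

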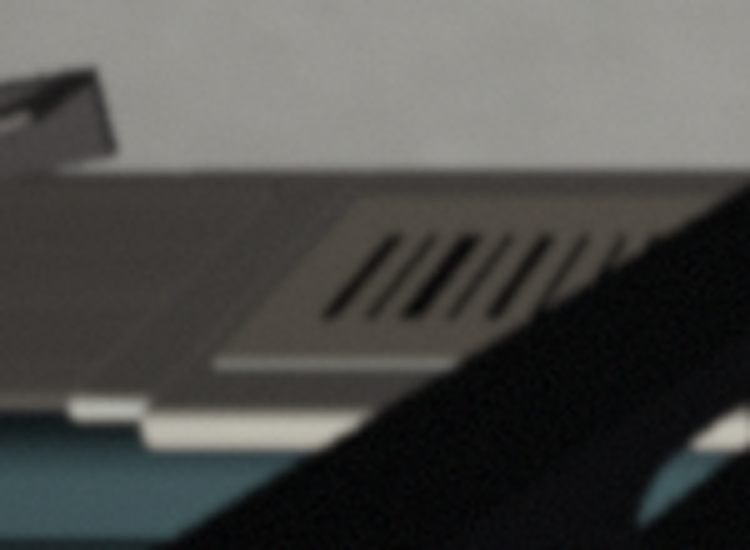

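Run:
```python
from h import *
f=load("w5");p,r=tool()
def c(x,y): return x/5-.4,255+y/5-.4
zt=p[2]+.012+.018
n=on_z(f,*c(70,408),zt-.0025);a=on_z(f,*c(145,432),zt);b=on_z(f,*c(330,432),zt);d=b-a
print("nose",n.round(4),"plate",a.round(4),b.round(4),"yaw",np.arctan2(-d[0],d[1]),"tool yaw",np.arctan2(-r.as_matrix()[0,1],r.as_matrix()[1,1]))
rel=Ro.from_euler('z',-.0265).apply(n-p);print("nose rel tcp in tool-yaw frame",rel.round(4))
# flare
print("flare botlip outer corners",on_z(f,*c(95,68),.006).round(4),on_z(f,*c(117,152),.017).round(4))
```

```text
nose [0.4349 0.0775 0.0778] plate [0.435  0.0855 0.0803] [0.4346 0.1011 0.0803] yaw 0.02362006703940515 tool yaw 0.0262317105824199
nose rel tcp in tool-yaw frame [ 0.0243 -0.1042  0.0275]
flare botlip outer corners [0.4459 0.0277 0.006 ] [0.4509 0.037  0.017 ]
```

>>> drive_tool([
  {"x": 0.6,"y": -0.4,"z": 0,"ax": 0,"ay": 0,"az": 0},
  {"x": 1.27,"y": -0.8,"z": 0,"ax": 0,"ay": 0,"az": 0},
  {"x": 1.27,"y": -0.9,"z": 0,"ax": 0,"ay": 0,"az": 0},
  {"x": 1.27,"y": -0.9,"z": 0,"ax": 0,"ay": 0,"az": 0},
])

```text
time: 6.2
tool_pos: [0.4076, 0.1583, 0.018]
tool_rot: [0.706, -0.009, 0.708, 0.009]
contact_force: [-0.0, -0.0, -0.6]
gripper_width: 0.128
```

Run:
```python
from h import *
print(tool()[0]);move([.4307,.1488,.0185],R2(.027)); move([.4257,.1488,.0185],R2(.027))
```

```text
[0.40761989 0.15826828 0.01799021]
shift [-0.02 -0.4   0.91] turn [-0.01 -0.03  0.  ]
shift [-0.02 -0.4   0.71] turn [-0.01 -0.03  0.  ]
```

>>> drive_tool([
  {"x": 0,"y": -0.2,"z": 0.35,"ax": 0,"ay": 0,"az": 0},
  {"x": 0,"y": -0.4,"z": 0.7,"ax": 0,"ay": 0,"az": 0},
  {"x": 0,"y": -0.4,"z": 0.7,"ax": 0,"ay": 0,"az": 0},
  {"x": 0,"y": -0.4,"z": 0.7,"ax": 0,"ay": 0,"az": 0},
  {"x": 0,"y": -0.4,"z": 0.7,"ax": 0,"ay": 0,"az": 0},
])

```text
time: 6.62
tool_pos: [0.4273, 0.1486, 0.0196]
tool_rot: [0.707, -0.009, 0.707, 0.009]
contact_force: [0.3, -0.3, -0.3]
gripper_width: 0.123
```

Run:
```python
from h import *
f=snap("wrist","w6");print(tool()[0],sensors.state()["contact_force"])
cv2.imwrite("pics/w6c.png",cv2.resize(f["img"][255:365,0:150],None,fx=5,fy=5,interpolation=cv2.INTER_CUBIC))
g=snap("scene","s6");cv2.imwrite("pics/s6c.png",cv2.resize(g["img"][150:230,180:320],None,fx=5.5,fy=5.5,interpolation=cv2.INTER_CUBIC))
```

```text
[0.42700763 0.14864557 0.01944833] [ 0.15087367  0.72858816 -0.02405926]
```

View pics/w6c.png

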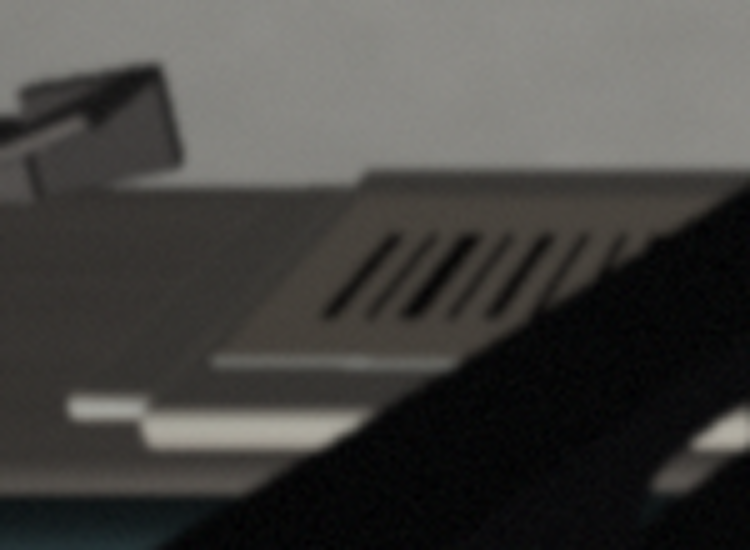

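View pics/s6c.png

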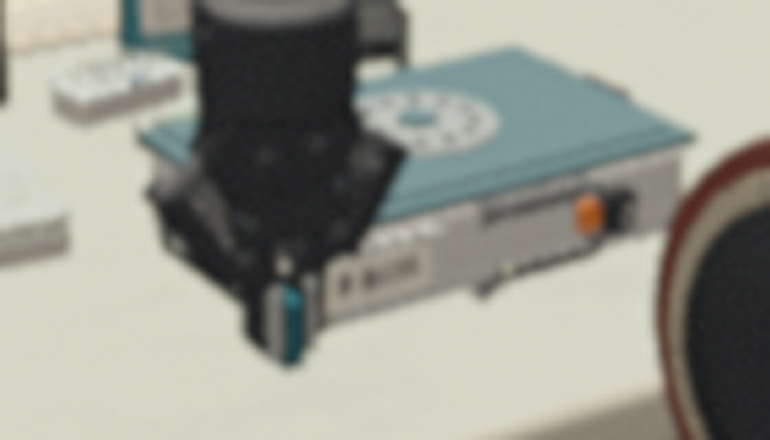

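Run:
```python
from h import *
f=load("w6");p,r=tool();im=cv2.medianBlur(f["img"],3);hsv=cv2.cvtColor(im,cv2.COLOR_BGR2HSV)
def c(x,y): return x/5-.4,255+y/5-.4
zt=p[2]+.030
n=on_z(f,*c(70,408),zt-.0025);a=on_z(f,*c(145,432),zt)
print("nose",n.round(4),a.round(4))
for u in (5,15,25,35,43): 
    g=im[335:365,u].astype(int); print(u,[tuple(x) for x in g[12:26:1]])
```

```text
nose [0.4548 0.045  0.0468] [0.4549 0.053  0.0493]
5 [(np.int64(52), np.int64(56), np.int64(58)), (np.int64(56), np.int64(60), np.int64(62)), (np.int64(62), np.int64(66), np.int64(70)), (np.int64(68), np.int64(72), np.int64(76)), (np.int64(70), np.int64(75), np.int64(78)), (np.int64(70), np.int64(75), np.int64(78)), (np.int64(56), np.int64(59), np.int64(61)), (np.int64(35), np.int64(37), np.int64(35)), (np.int64(23), np.int64(21), np.int64(17)), (np.int64(23), np.int64(21), np.int64(15)), (np.int64(23), np.int64(21), np.int64(15)), (np.int64(25), np.int64(24), np.int64(17)), (np.int64(27), np.int64(26), np.int64(19)), (np.int64(30), np.int64(29), np.int64(21))]
15 [(np.int64(53), np.int64(57), np.int64(60)), (np.int64(57), np.int64(61), np.int64(65)), (np.int64(62), np.int64(66), np.int64(69)), (np.int64(68), np.int64(73), np.int64(76)), (np.int64(71), np.int64(76), np.int64(79)), (np.int64(71), np.int64(76), np.int64(79)), (np.int64(57), np.int64(61), np.int64(63)), (np.int64(36), np.int64(37), np.int64(36)), (np.int64(24), np.int64(23), np.int64(18)), (np.int64(23), np.int64(22), n
[... 1342 characters left out ...]
(np.int64(26), np.int64(25), np.int64(18)), (np.int64(28), np.int64(27), np.int64(19))]
43 [(np.int64(55), np.int64(59), np.int64(61)), (np.int64(59), np.int64(63), np.int64(66)), (np.int64(64), np.int64(68), np.int64(72)), (np.int64(71), np.int64(76), np.int64(79)), (np.int64(73), np.int64(78), np.int64(82)), (np.int64(73), np.int64(78), np.int64(82)), (np.int64(60), np.int64(63), np.int64(65)), (np.int64(37), np.int64(38), np.int64(37)), (np.int64(22), np.int64(21), np.int64(18)), (np.int64(18), np.int64(17), np.int64(12)), (np.int64(13), np.int64(12), np.int64(10)), (np.int64(10), np.int64(10), np.int64(7)), (np.int64(7), np.int64(7), np.int64(6)), (np.int64(6), np.int64(6), np.int64(5))]
```

Run:
```python
from h import *
f=load("w6")
for u in (15,35): print(on_z(f,u,353.3,.054).round(4))
def c(x,y): return x/5-.4,255+y/5-.4
for nm,q,z in (("bot flare outer bottom",(160,65),.006),("flare lip upper edge",(182,165),.012),("lip fold at flare start",(30,150),.017)):
    print(nm,on_z(f,*c(*q),z).round(4))
move([.4307,.1488,.0185],R2(.027))
```

```text
[0.4569 0.0502 0.054 ]
[0.4567 0.0584 0.054 ]
bot flare outer bottom [0.4462 0.0275 0.006 ]
flare lip upper edge [0.4545 0.0322 0.012 ]
lip fold at flare start [0.4496 0.0209 0.017 ]
shift [0.03 0.   0.16] turn [-0.01  0.01 -0.  ]
```

Nose and lid edge are parallel in the image. The nose needs about 3 mm in +x and then goes in along −y; it is 30 mm from the mouth.

>>> drive_tool([
  {"x": 0.03,"y": 0,"z": 0.12,"ax": 0,"ay": 0,"az": 0},
  {"x": 0.03,"y": -0.2,"z": 0.12,"ax": 0,"ay": 0,"az": 0},
  {"x": 0.03,"y": -0.4,"z": 0.12,"ax": 0,"ay": 0,"az": 0},
  {"x": 0.03,"y": -0.6,"z": 0.12,"ax": 0,"ay": 0,"az": 0},
  {"x": 0.03,"y": -0.6,"z": 0.12,"ax": 0,"ay": 0,"az": 0},
])

```text
time: 7.13
tool_pos: [0.4293, 0.1326, 0.0179]
tool_rot: [0.707, -0.009, 0.707, 0.009]
contact_force: [-3.0, -1.5, -1.3]
gripper_width: 0.129
```

Run:
```python
from h import *
f=snap("wrist","w7");print(tool()[0],sensors.state()["contact_force"])
cv2.imwrite("pics/w7c.png",cv2.resize(f["img"][255:365,0:150],None,fx=5,fy=5,interpolation=cv2.INTER_CUBIC))
move([.4307-.0285*.027-.0005,.1488-.0285,.0185],R2(.027))
```

```text
[0.42933899 0.13269135 0.01787972] [-2.39047404 -2.49460594 -0.09795954]
shift [-0.02 -0.5  -0.01] turn [-0.03 -0.01  0.01]
```

View pics/w7c.png

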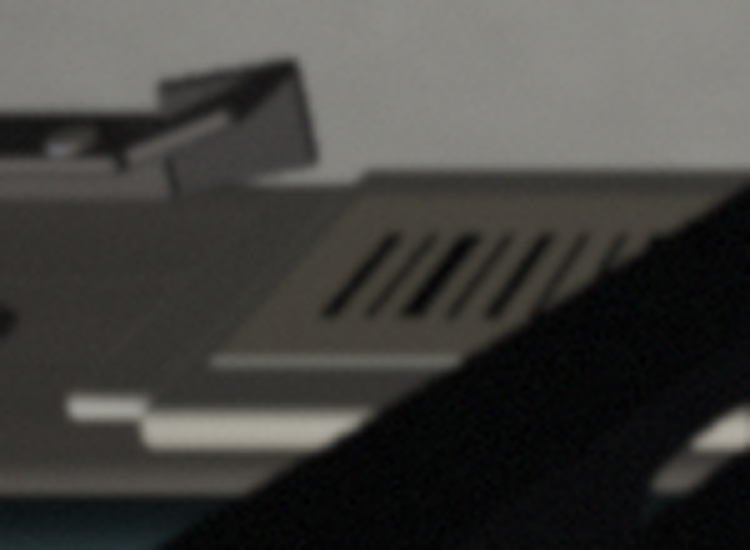

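Run:
```python
from h import *
for w in ("w6","w7"):
    g=cv2.cvtColor(load(w)["img"],cv2.COLOR_BGR2GRAY).astype(float)
    s=g[325:362,15:25].mean(1); print(w,s.round(0)); s=g[325:362,32:42].mean(1); print(w,s.round(0))
```

```text
w6 [ 53.  53.  52.  52.  51.  52.  52.  57.  74. 105. 137. 156. 154. 125.
  84.  59.  54.  53.  54.  53.  53.  54.  57.  62.  67.  73.  78.  76.
  61.  36.  21.  20.  21.  22.  25.  28.  32.]
w6 [ 53.  54.  54.  53.  53.  53.  52.  52.  52.  52.  58.  77. 107. 136.
 157. 166. 166. 160. 146. 117.  78.  59.  58.  63.  69.  76.  81.  78.
  63.  38.  21.  20.  20.  21.  20.  18.  16.]
w7 [ 52.  52.  51.  50.  51.  51.  52.  57.  75. 106. 137. 155. 152. 123.
  83.  58.  53.  53.  53.  52.  52.  54.  56.  61.  67.  72.  76.  75.
  60.  36.  20.  19.  20.  22.  24.  27.  30.]
w7 [ 53.  54.  54.  54.  52.  52.  52.  52.  51.  52.  58.  78. 107. 136.
 156. 165. 165. 159. 144. 113.  76.  58.  58.  62.  68.  74.  78.  77.
  62.  37.  21.  19.  19.  19.  19.  18.  15.]
```

Run:
```python
from h import *
a=load("w6")["img"][190:384];b=load("w7")["img"][190:384]
cv2.imwrite("pics/w67.png",cv2.resize(np.vstack([a[:,:300],b[:,:300]]),None,fx=1.5,fy=1.5,interpolation=cv2.INTER_CUBIC))
```

```text
(no output)
```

View pics/w67.png

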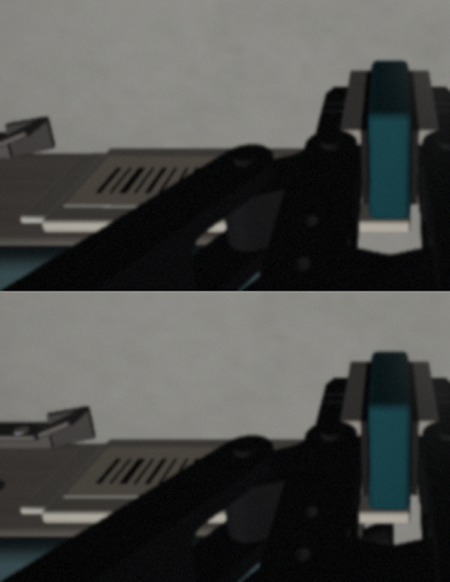

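Run:
```python
from h import *
f=load("w7");p,r=tool()
print(p,sensors.state()["contact_force"],sensors.state()["ft_torque"])
def c(x,y): return x/5-.4,255+y/5-.4
for u in (15,35): print("lid",on_z(f,u,353.3,.054).round(4))
print("nose",on_z(f,20,336.3,p[2]+.0275).round(4))
for nm,q,z in (("bot flare outer bottom",(295,58),.006),("flare lip upper edge",(318,160),.012),("lip fold",(165,155),.017)):
    print(nm,on_z(f,*c(*q),z).round(4))
```

```text
[0.42933899 0.13269135 0.01787972] [-2.39047404 -2.49460594 -0.09795954] [-0.18204927  0.46391843 -0.06560435]
lid [0.4573 0.0357 0.054 ]
lid [0.4571 0.0438 0.054 ]
nose [0.4566 0.0319 0.0454]
bot flare outer bottom [0.4459 0.0272 0.006 ]
flare lip upper edge [0.4543 0.0317 0.012 ]
lip fold [0.4507 0.0197 0.017 ]
```

>>> drive_tool([
  {"x": 0,"y": 0,"z": 0,"ax": 0,"ay": 0,"az": 0},
  {"x": 0,"y": 0,"z": 0,"ax": 0,"ay": 0,"az": 0},
])

```text
time: 7.35
tool_pos: [0.4293, 0.1332, 0.0179]
tool_rot: [0.707, -0.009, 0.708, 0.009]
contact_force: [-2.6, -2.0, -0.6]
gripper_width: 0.13
```

>>> drive_tool([
  {"x": 0,"y": 0,"z": -0.08,"ax": 0,"ay": 0,"az": 0},
  {"x": 0,"y": 0,"z": -0.08,"ax": 0,"ay": 0,"az": 0},
  {"x": 0,"y": 0,"z": -0.08,"ax": 0,"ay": 0,"az": 0},
])

```text
time: 7.6
tool_pos: [0.4287, 0.1338, 0.0188]
tool_rot: [0.708, -0.009, 0.706, 0.009]
contact_force: [-0.1, -0.2, -0.6]
gripper_width: 0.129
```

The contact near the grip end was real and clears after backing off in −x. The plate was probably resting on the container face, so I'll keep this smaller x and advance in small steps.

>>> drive_tool([
  {"x": 0,"y": -0.2,"z": 0,"ax": 0,"ay": 0,"az": 0},
  {"x": 0,"y": -0.4,"z": 0,"ax": 0,"ay": 0,"az": 0},
  {"x": 0,"y": -0.6,"z": 0,"ax": 0,"ay": 0,"az": 0},
  {"x": 0,"y": -0.6,"z": 0,"ax": 0,"ay": 0,"az": 0},
])

```text
time: 7.93
tool_pos: [0.4284, 0.1177, 0.0183]
tool_rot: [0.707, -0.009, 0.707, 0.009]
contact_force: [-0.4, -0.3, -0.9]
gripper_width: 0.128
```

Run:
```python
from h import *
f=snap("wrist","w8");print(tool()[0],tool()[1].as_matrix().round(3),sensors.state()["contact_force"],sensors.state()["ft_torque"])
cv2.imwrite("pics/w8c.png",cv2.resize(f["img"][255:365,0:150],None,fx=5,fy=5,interpolation=cv2.INTER_CUBIC))
```

```text
[0.42836422 0.11803876 0.01828297] [[ 0.    -0.025  1.   ]
 [ 0.     1.     0.025]
 [-1.     0.     0.   ]] [ 0.30828501  0.82341122 -0.32118368] [ 0.02553357 -0.0609987  -0.03221917]
```

View pics/w8c.png

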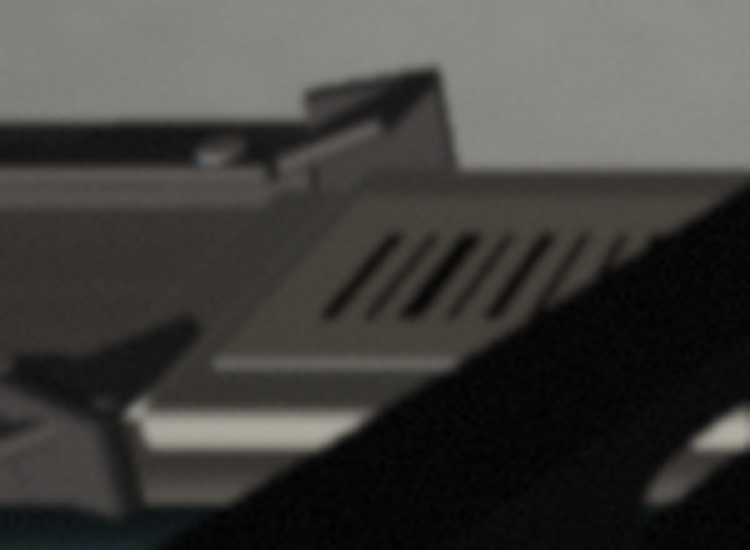

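The nose tip now passes behind the upper flare with no force. Continue.

>>> drive_tool([
  {"x": 0,"y": -0.15,"z": 0,"ax": 0,"ay": 0,"az": 0},
  {"x": 0,"y": -0.3,"z": 0,"ax": 0,"ay": 0,"az": 0},
  {"x": 0,"y": -0.45,"z": 0,"ax": 0,"ay": 0,"az": 0},
  {"x": 0,"y": -0.6,"z": 0,"ax": 0,"ay": 0,"az": 0},
  {"x": 0,"y": -0.6,"z": 0,"ax": 0,"ay": 0,"az": 0},
])

```text
time: 8.4
tool_pos: [0.4286, 0.103, 0.0182]
tool_rot: [0.707, -0.009, 0.707, 0.009]
contact_force: [0.2, 1.0, -0.9]
gripper_width: 0.13
```

Run:
```python
from h import *
f=snap("wrist","w9");print(tool()[0],sensors.state()["contact_force"],sensors.state()["ft_torque"])
cv2.imwrite("pics/w9c.png",cv2.resize(f["img"][255:365,0:150],None,fx=5,fy=5,interpolation=cv2.INTER_CUBIC))
```

```text
[0.42862711 0.1032259  0.01822771] [-0.66938382  0.30773748 -0.18849189] [-0.00532772 -0.03223972 -0.04704711]
```

View pics/w9c.png

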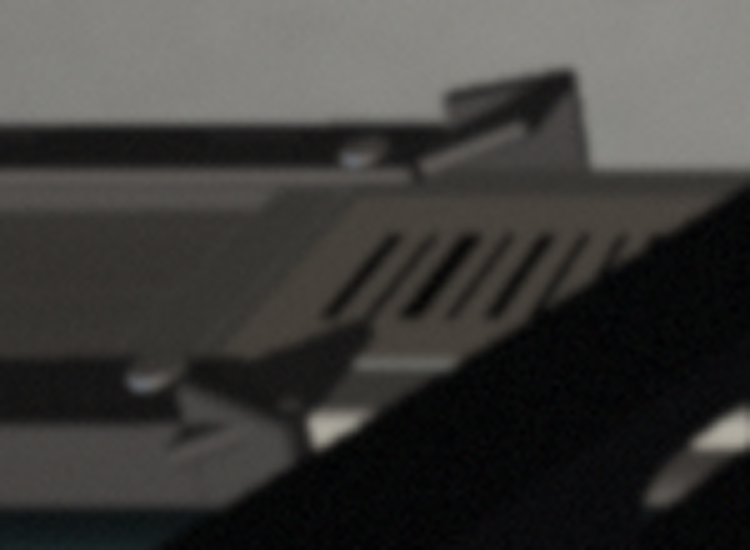

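Holder is behind both lips with no force. Advance to just before the catch.

>>> drive_tool([
  {"x": 0,"y": -0.2,"z": 0,"ax": 0,"ay": 0,"az": 0},
  {"x": 0,"y": -0.4,"z": 0,"ax": 0,"ay": 0,"az": 0},
  {"x": 0,"y": -0.6,"z": 0,"ax": 0,"ay": 0,"az": 0},
  {"x": 0,"y": -0.6,"z": 0,"ax": 0,"ay": 0,"az": 0},
])

```text
time: 8.78
tool_pos: [0.429, 0.0878, 0.0182]
tool_rot: [0.707, -0.009, 0.707, 0.009]
contact_force: [-0.8, -0.1, -0.6]
gripper_width: 0.126
```

>>> drive_tool([
  {"x": 0,"y": -0.2,"z": 0,"ax": 0,"ay": 0,"az": 0},
  {"x": 0,"y": -0.4,"z": 0,"ax": 0,"ay": 0,"az": 0},
  {"x": 0,"y": -0.6,"z": 0,"ax": 0,"ay": 0,"az": 0},
  {"x": 0,"y": -0.6,"z": 0,"ax": 0,"ay": 0,"az": 0},
])

```text
time: 9.12
tool_pos: [0.4295, 0.0728, 0.0182]
tool_rot: [0.707, -0.009, 0.707, 0.009]
contact_force: [-0.3, 1.4, -1.7]
gripper_width: 0.131
```

Run:
```python
from h import *
print(tool()[0],sensors.state()["contact_force"],sensors.state()["ft_torque"])
```

```text
[0.42946398 0.07278984 0.01824823] [-0.2634315   1.35080436 -1.73479206] [0.09209459 0.03968329 0.03724474]
```

Smooth so far. Now push into the spring with small steps.

>>> drive_tool([
  {"x": 0,"y": -0.08,"z": 0,"ax": 0,"ay": 0,"az": 0},
  {"x": 0,"y": -0.16,"z": 0,"ax": 0,"ay": 0,"az": 0},
  {"x": 0,"y": -0.24,"z": 0,"ax": 0,"ay": 0,"az": 0},
  {"x": 0,"y": -0.32,"z": 0,"ax": 0,"ay": 0,"az": 0},
  {"x": 0,"y": -0.32,"z": 0,"ax": 0,"ay": 0,"az": 0},
])

```text
time: 9.53
tool_pos: [0.4296, 0.0653, 0.0182]
tool_rot: [0.707, -0.009, 0.707, 0.009]
contact_force: [0.0, -0.4, -1.0]
gripper_width: 0.129
```

>>> drive_tool([
  {"x": 0,"y": -0.06,"z": 0,"ax": 0,"ay": 0,"az": 0},
  {"x": 0,"y": -0.12,"z": 0,"ax": 0,"ay": 0,"az": 0},
  {"x": 0,"y": -0.16,"z": 0,"ax": 0,"ay": 0,"az": 0},
  {"x": 0,"y": -0.16,"z": 0,"ax": 0,"ay": 0,"az": 0},
])

```text
time: 9.87
tool_pos: [0.4296, 0.0619, 0.0182]
tool_rot: [0.707, -0.009, 0.707, 0.009]
contact_force: [-0.1, 3.2, -0.9]
gripper_width: 0.129
```

>>> drive_tool([
  {"x": 0,"y": -0.06,"z": 0,"ax": 0,"ay": 0,"az": 0},
  {"x": 0,"y": -0.12,"z": 0,"ax": 0,"ay": 0,"az": 0},
  {"x": 0,"y": -0.16,"z": 0,"ax": 0,"ay": 0,"az": 0},
  {"x": 0,"y": -0.16,"z": 0,"ax": 0,"ay": 0,"az": 0},
])

```text
time: 10.2
tool_pos: [0.4297, 0.0579, 0.0182]
tool_rot: [0.707, -0.009, 0.707, 0.009]
contact_force: [-1.4, 6.0, -0.1]
gripper_width: 0.131
```

>>> drive_tool([
  {"x": 0,"y": -0.04,"z": 0,"ax": 0,"ay": 0,"az": 0},
  {"x": 0,"y": -0.08,"z": 0,"ax": 0,"ay": 0,"az": 0},
  {"x": 0,"y": -0.12,"z": 0,"ax": 0,"ay": 0,"az": 0},
  {"x": 0,"y": -0.12,"z": 0,"ax": 0,"ay": 0,"az": 0},
])

```text
time: 10.53
tool_pos: [0.4296, 0.0566, 0.0184]
tool_rot: [0.707, -0.007, 0.707, 0.011]
contact_force: [-0.7, 14.2, 2.3]
gripper_width: 0.131
```

Force rose steeply to 14 N and motion stopped. Check by camera that it is home.

Run:
```python
from h import *
print(sensors.state()["contact_force"],tool()[0])
f=snap("wrist","w10");cv2.imwrite("pics/w10b.png",f["img"][180:])
g=snap("scene","s10");cv2.imwrite("pics/s10c.png",cv2.resize(g["img"][150:230,180:320],None,fx=5.5,fy=5.5,interpolation=cv2.INTER_CUBIC))
```

```text
[-0.70022943 14.15454279  2.27713849] [0.42960328 0.05663629 0.0183685 ]
```

View pics/w10b.png

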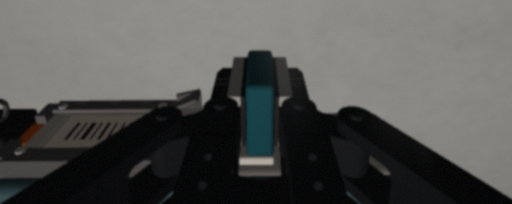

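View pics/s10c.png

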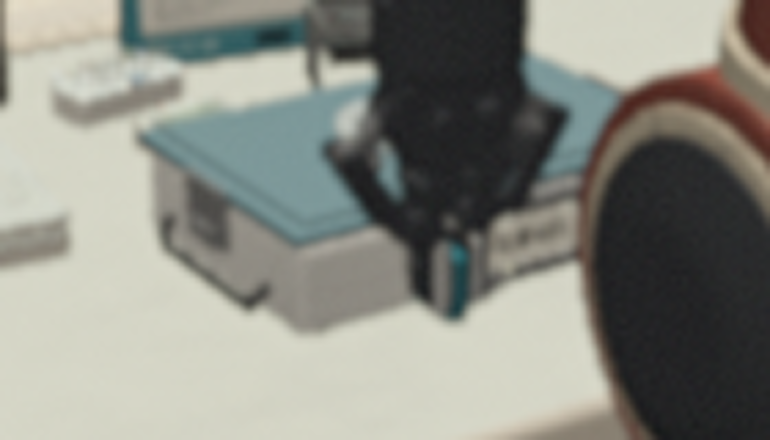

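Run:
```python
from h import *
f=load("w10");cv2.imwrite("pics/w10c.png",cv2.resize(f["img"][265:375,0:150],None,fx=5,fy=5,interpolation=cv2.INTER_CUBIC))
C=np.array([.459,.0148,.0305]);r=Ro.from_euler('z',.027)
for n,p in dict(endwall_bot=(0,-.062,-.0155),endwall_mid=(0,-.062,0),endwall_top=(0,-.062,.0155),catchfree_mid=(0,-.054,0),mouth=(0,0,0)).items():
    q=proj(f,C+r.apply(p));print(n,q.round(1),((q-[0,265])*5).round())
```

```text
endwall_bot [ 55.8 300.1] [279. 175.]
endwall_mid [ 36.7 320.3] [183. 276.]
endwall_top [ 13.6 344.7] [ 68. 398.]
catchfree_mid [ 53.6 320.1] [268. 276.]
mouth [167.5 319.4] [837. 272.]
```

View pics/w10c.png

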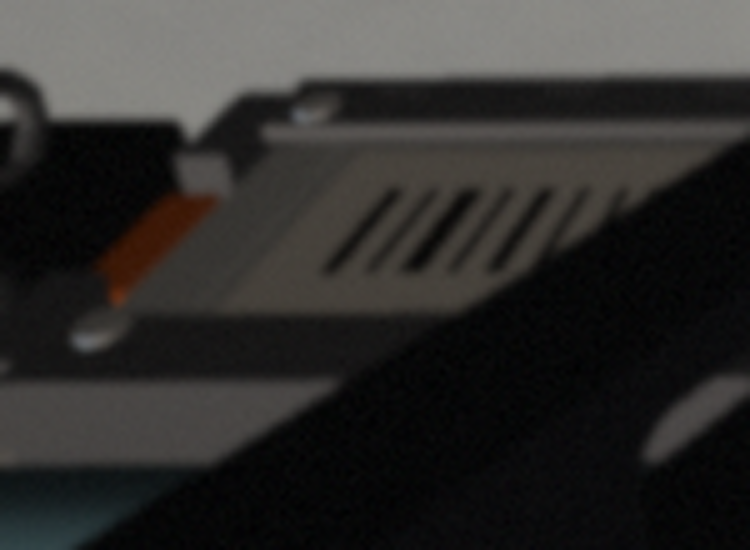

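The wrist crop shows the nose edge at the silver end-wall block (about crop (232,172)), with only the plunger behind the wall still visible. One more small push will confirm it has stopped dead.

>>> drive_tool([
  {"x": 0,"y": -0.03,"z": 0,"ax": 0,"ay": 0,"az": 0},
  {"x": 0,"y": -0.03,"z": 0,"ax": 0,"ay": 0,"az": 0},
  {"x": 0,"y": -0.03,"z": 0,"ax": 0,"ay": 0,"az": 0},
  {"x": 0,"y": -0.03,"z": 0,"ax": 0,"ay": 0,"az": 0},
  {"x": 0,"y": -0.03,"z": 0,"ax": 0,"ay": 0,"az": 0},
])

```text
time: 11.05
tool_pos: [0.4295, 0.0566, 0.0184]
tool_rot: [0.707, -0.007, 0.707, 0.011]
contact_force: [-2.7, 15.7, 2.7]
gripper_width: 0.129
```

Run:
```python
from h import *
s=sensors.state();print(s["contact_force"],s["ft_torque"],tool()[0],s["gripper_width"],np.abs(s["joint_vel"]).max())
f=snap("wrist","w11");a=load("w10")["img"];cv2.imwrite("pics/w11c.png",cv2.resize(f["img"][265:375,0:150],None,fx=5,fy=5,interpolation=cv2.INTER_CUBIC))
g=lambda n:((cv2.cvtColor(load(n)["img"],cv2.COLOR_BGR2HSV)[290:330,:60]*1)[...,:2])
for n in ("w10","w11"):
    h=g(n);m=(h[...,0]<20)&(h[...,1]>150);print(n,"orange px",m.sum(),"row widths",m.sum(1)[m.sum(1)>0])
s=sensors.state();print(s["contact_force"],tool()[0])
```

```text
[-2.73347929 15.65819546  2.73876025] [2.24228103 0.31196401 0.19147873] [0.42950808 0.05657233 0.01839654] 0.12912346181188997 0.0022164609750103
w10 orange px 217 row widths [ 2  5 13 13 13 13 13 13 13 13 13 12 13 13 12 11  9  7  5  4  3  3  1]
w11 orange px 220 row widths [ 3  5 11 13 12 12 13 13 12 14 12 13 13 13 14 12 10  8  5  4  4  3  1]
[-0.94261655 16.2694892   1.85356479] [0.42951478 0.0565865  0.01839615]
```

View pics/w11c.png

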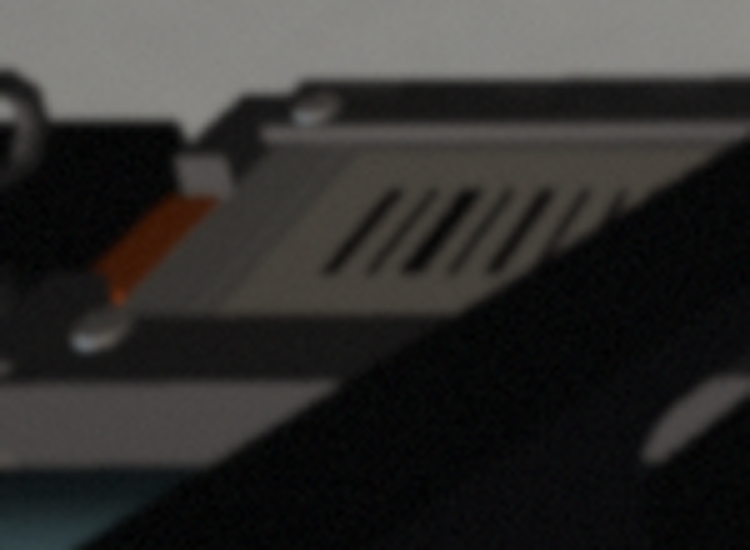

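Stopped dead: a further push moved it 0.05 mm while force rose to 16 N. About 6 mm of orange shows, against about 14 mm when free, so the catch is pressed in roughly 8 mm. Hand in.

Run:
```python
from h import *
from plant import workorder
f=snap("top","top9");a=load("top1")["img"]
for n,(x0,y0,x1,y1) in dict(tape=(318,214,346,240),pouch=(360,170,400,240),handpiece=(115,148,165,163),red=(108,178,130,220)).items():
    print(n,np.abs(f["img"][y0:y1,x0:x1].astype(int)-a[y0:y1,x0:x1]).mean().round(2))
print(sensors.state()["contact_force"]);print(workorder.job_done())
s=sensors.state();print(s["contact_force"],s["tool_pos"],s["gripper_width"])
```

```text
tape 2.44
pouch 2.36
handpiece 2.43
red 2.6
[-1.91316616 15.65523231  3.81132192]
the job is handed in; nothing more can be done
None
the job is handed in; nothing more can be done
```

The label holder is in the frame behind both lips and pressed home against the spring catch, still gripped, and the job is handed in. I gripped it by the teal finger grip, carried it to the flared mouth and slid it in. No verdict was reported.

**Catch fully in:** in my last checks the push force was steady at about 16 N. A further small push moved the holder only about 0.05 mm, so it had stopped dead. In the wrist picture the nose edge sat at the end wall, and the visible orange had shrunk from about 14 mm to about 6 mm. That puts the catch about 8 mm in, estimated from pictures and force, as the joint value cannot be read.

**Grip:** the opening stayed at 0.13, about 11 mm, on the 12 mm grip.

**Bystanders:** the tape roll, the pouch, the handpiece and the red look-alike showed only noise-level change in the top view.

**What disagreed:**
- The first alignment by camera put the holder about 3 mm too far towards the container. It touched lightly, about 2.5 N and probably on the container's front face. I backed off and trusted the contact over the camera.
- My estimated end-wall position in the last picture was about 3 mm short of where the nose actually stopped. I put this down to camera calibration.

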